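# Put the wheel-nut sockets away on the two-tier stand

### The job

Move the row of four coloured wheel-nut sockets from the wooden rail to the lower tier of the stand, each upright over the stud on the disc of its own colour, without knocking any of them over. Only when all four are in place, close the stand with the grey upper tray: lower it so that all four corner holes drop over the corner pins together and it sits level on the posts, then let go.

Things in the scene. Friction and masses are not known exactly. Their poses are not given: they have to be found in the camera images.
- socket_red: loose wheel-nut socket, red sleeve, upright cylinder 34 mm across to 49 mm up, then a 16 mm steel end to 55, about 0.16 kg; 20 mm bore from below, 40 deep. Origin: centre of underside, z up. The four start in one straight row 60 mm apart, in any order, loose over studs (9 mm across, 12 high) on a fixed pale wooden rail (60 x 260, 14 mm thick); undersides 14 mm above the table.
- socket_yellow: loose wheel-nut socket, yellow sleeve, upright cylinder 32 mm across to 49 mm up, then a 16 mm steel end to 55, about 0.16 kg; 20 mm bore from below, 40 deep. Origin: centre of underside, z up. The four start in one straight row 60 mm apart, in any order, loose over studs (9 mm across, 12 high) on a fixed pale wooden rail (60 x 260, 14 mm thick); undersides 14 mm above the table.
- socket_green: loose wheel-nut socket, green sleeve, upright cylinder 30 mm across to 49 mm up, then a 16 mm steel end to 55, about 0.16 kg; 20 mm bore from below, 40 deep. Origin: centre of underside, z up. The four start in one straight row 60 mm apart, in any order, loose over studs (9 mm across, 12 high) on a fixed pale wooden rail (60 x 260, 14 mm thick); undersides 14 mm above the table.
- socket_blue: loose wheel-nut socket, blue sleeve, upright cylinder 28 mm across to 49 mm up, then a 16 mm steel end to 55, about 0.16 kg; 20 mm bore from below, 40 deep. Origin: centre of underside, z up. The four start in one straight row 60 mm apart, in any order, loose over studs (9 mm across, 12 high) on a fixed pale wooden rail (60 x 260, 14 mm thick); undersides 14 mm above the table.
- spot_red: fixed red disc on the stand, 46 mm across, 3 thick, with a steel stud 9 mm across standing 12 mm up from its middle. Origin: centre of the disc's underside, 10 mm above the table. Place of the red socket, whose underside then is 3 mm above this origin. The four discs lie 60 mm apart along the stand's y axis, in any order.
- spot_yellow: fixed yellow disc on the stand, 46 mm across, 3 thick, with a steel stud 9 mm across standing 12 mm up from its middle. Origin: centre of the disc's underside, 10 mm above the table. Place of the yellow socket, whose underside then is 3 mm above this origin. The four discs lie 60 mm apart along the stand's y axis, in any order.
- spot_green: fixed green disc on the stand, 46 mm across, 3 thick, with a steel stud 9 mm across standing 12 mm up from its middle. Origin: centre of the disc's underside, 10 mm above the table. Place of the green socket, whose underside then is 3 mm above this origin. The four discs lie 60 mm apart along the stand's y axis, in any order.
- spot_blue: fixed blue disc on the stand, 46 mm across, 3 thick, with a steel stud 9 mm across standing 12 mm up from its middle. Origin: centre of the disc's underside, 10 mm above the table. Place of the blue socket, whose underside then is 3 mm above this origin. The four discs lie 60 mm apart along the stand's y axis, in any order.
- stand: fixed lower tier: pale silvery plate 120 (x) x 310 (y) x 10 mm. Origin: centre of underside, at table height. Corner posts at x +-42, y +-135 mm, 18 mm across, flat shoulders 72 mm above the table; from each an 8 mm brass pin rises 20 mm more (last 6 tapered). The seated tray's underside rests on the shoulders.
- tray: loose grey upper tier 125 (x) x 310 (y) mm, about 0.35 kg: plate 6 mm, rim to 16, bit strips at y +-90 to 24 mm high. 15 mm holes at x +-42, y +-135. Origin: centre of underside, z up. Orange handle bar over the middle along y: 12 wide, 102 long, 42 to 56 mm above origin, feet at y +-45. Starts flat on the table left or right of the work; either way round fits.
Things that resemble listed ones, but are neither listed nor needed, are in the scene too. What is meant by the socket_red is not pink, and is the larger of those in its own colour.

How it is judged:
By the outcome, as a careful person would: the job done as asked, in the order asked, and still so for the second after the job is handed in, with the robot touching nothing.
It also fails if it takes over 109 s, if anything falls off the work surface, if the arm or the gripper's body presses on something with over 40 N, if the wrist force passes 120 N, or if a joint passes its speed limit or range.

### The arm

A 6-joint arm with a two-finger parallel gripper is mounted at the origin on the work surface. World frame = base frame: x ahead of the robot, y to its left, z up, the work surface at z = 0. Lengths are in m, angles in degrees, forces in N, time in s.
With the tool pointing down it reaches from about 0.3 to 0.75 m from the base axis. Payload 8.5 kg.
Tool frame: the origin (TCP) lies midway between the tips of the shut fingers; the grasp point (between the pads) lies 19 mm behind it; z points along the fingers, y is the line along which they close (so a half turn about z gives the same grasp; the last joint's range is limited). The gripper opens to 85 mm and grips with 20 to 120 N. Pads are 22 mm wide; open, the fingers measure 114 mm over their backs; the gripper's body (76 mm by 85 mm) begins 54 mm behind the grasp point. The pads swing forward as they close: fully open they stand 13 mm farther back than shut.
Start: joints at [56.706, 21.807, 74.336, -0, 83.858, -12.336], TCP at [0.197, 0.514, 0.231] pointing down, gripper open.
Joint ranges: [-178.18, 178.18], [-50.72, 133.34], [12.68, 142.11], [-81.47, 261.47], [9.98, 163.14], [-165.26, 165.26]. Speed limits (degrees/s): [136.94, 136.94, 180, 180, 180, 180].

### API

Orientations are given as a 3x3 rotation matrix whose columns are the frame's x, y, z axes.
In Python, from rig import env, get_image, close_job gives the robot as it stands.
- The arm moves only by the tool step_arm, never from a script. Its argument "targets" is a list of rows, each a list of 2 entries, a list of its own where there are three numbers: the shift along the tool's x, y, z as a fraction of full scale, then the turn, a rotation vector about the tool's x, y, z as a fraction of full scale. In form: [[[x, y, z], [wx, wy, wz]], ...]. A call has 1 to 10 rows; each row is the pose to reach, as a shift and turn from the pose commanded when the call began, along the tool's axes at that moment; what a row does not reach only later rows make up. Full scale, the value 1, is 0.3 m for a shift and 45 degrees for a turn. A row lasts 1/12 s, in which the tool goes at most 41.7 mm and 7.16 degrees, less where a joint would pass 70% of its speed; a pose out of reach is approached as far as the arm can. A call with a number of a shift or a turn outside -1 to 1 is refused whole. A call with a gripper value outside its range is refused whole. "jaw" is the finger opening in mm, from 0 to 85.4, set as the call begins (left out, the last holds). The fingers move at their own pace and stop on an object; "grip_force" is the grip in N (left out, the last holds). Time passes only in rows, so rows that repeat a pose let the fingers close. It gives the time, the measured TCP pose, the force, the opening and the grip force at its end, in the units of the state.
- env.observe(): the state, without advancing time (a new reading comes with each control period).
- get_image(name): name is "side" or "top"; returns a dict with "img" (400x640x3 uint8, red, green, blue), "z_map" (400x640 float32, m along the optical axis (not along the pixel's ray), 0 where there is no reading), "intrinsics" (3x3 intrinsics, pixels), "rvec" (rotation vector, rad) and "tvec" (3), from world to camera coordinates, as OpenCV has them. Camera axes: x right, y down, z forward; pixel columns grow to the right and rows downward; lengths in m; the calibration is good to about 2 mm. A picture is of the moment at which its call begins.
- close_job(): hands the job in; it is judged then, once.
The state is a dict: "time_s": time; "q": joint angles; "qvel": joint speeds; "joint_efforts": joint torques, N m; "position": TCP position; "tool_rot": TCP orientation; "ft_force": force on the tool from outside, world axes, zero at the start; "wrist_torque": the same for the moment, N m; "grip_width": finger opening in m; "gripper_force": force on a finger pad.
Only numpy, scipy, OpenCV 4.12 (cv2) and the standard library are available. Lean on these libraries where they do the work, as an engineer would, in place of code of your own. Each camera call takes 0.05 s, during which the arm holds its last target. There are 200 camera calls.

## Working session

There is one attempt and no reset: what is moved stays moved. The work goes in short steps, Python scripts to look and compute and a tool call to move; the robot and the scene stay as the last step left them, time stands still between calls to the robot, and variables do not carry over. Pictures are saved under pics/ and viewed, at most 14 in all, crops included, and the job is handed in when it is done.

Besides the shell and the picture viewer there is one more tool, called after ">>>" as name(argument=value, ...), one argument or row to a line, values as JSON. step_arm: Moves the arm, as the interface text tells. Its arguments: {"type":"object","properties":{"targets":{"type":"array","items":{"type":"array"}},"jaw":{"type":"number"},"grip_force":{"type":"number"}},"required":["targets"]}

```bash
mkdir -p pics
python3 - <<'E'
from rig import env,get_image
import cv2,numpy as np
for n in("top","side"):
    d=get_image(n); cv2.imwrite(f"pics/{n}0.png",d["img"][:,:,::-1]); np.savez(f"{n}0.npz",**d)
    print(n,d["intrinsics"],d["rvec"],d["tvec"])
s=env.observe();print(s)
E
```

```text
top [[471.11829221   0.         320.7560349 ]
 [  0.         471.11829221 214.35463423]
 [  0.           0.           1.        ]] [ 2.20883946 -2.16787714  0.1229329 ] [-0.01723135  0.50960101  1.07679561]
side [[457.34022735   0.         312.84054246]
 [  0.         457.34022735 196.77404431]
 [  0.           0.           1.        ]] [ 2.1337069  -0.89213418  0.38012437] [-0.37300994  0.29425033  0.79378758]
{'time_s': 0.1, 'q': array([ 5.67070759e+01,  2.18395815e+01,  7.43798710e+01,  3.93728805e-04,
        8.38595973e+01, -1.23350291e+01]), 'qvel': array([ 0.11635378, -0.10266079, -0.08649202,  0.05096783, -0.01350502,
       -0.00881116]), 'joint_efforts': array([ 3.53468917e-03, -4.49224985e+01, -2.31656080e+01, -1.84282635e-04,
        3.66510285e-03,  4.24734901e-05]), 'position': array([0.19656808, 0.51338691, 0.23075373]), 'tool_rot': array([[-9.33843149e-01,  3.57681969e-01, -7.63043877e-04],
       [ 3.57682655e-01,  9.33842490e-01, -1.14948891e-03],
       [ 3.01411339e-04, -1.34636990e-03, -9.99999048e-01]]), 'ft_force': array([ 0.322196  , -1.44756554,  0.42367625]), 'wrist_torque': array([ 0.01676972,  0.01487701, -0.00169189]), 'gripper_force': 0.0, 'grip_width': 0.0852532625157797}
```

View pics/top0.png

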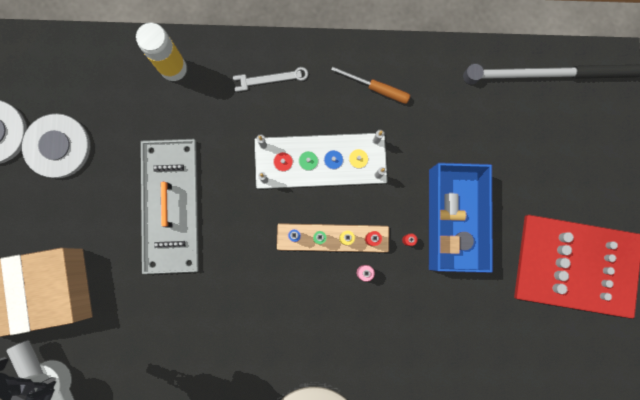

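View pics/side0.png

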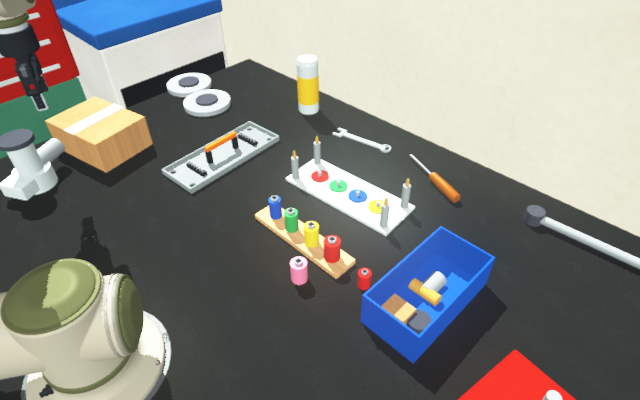

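The top view shows the rail sockets blue (294,236), green (320,237), yellow (347,238) and red (375,239). The decoys are a small red one (411,240) and a pink one (366,273). The discs are red (283,161), green (309,160), blue (333,159) and yellow (359,158). The tray is at (169,206) with its handle along image-vertical. The side view agrees.

```bash
cat > h.py <<'E'
import numpy as np,cv2
def cam(d):
    R=cv2.Rodrigues(np.array(d["rvec"],float))[0];return np.array(d["intrinsics"]),R,np.array(d["tvec"]).ravel()
def onplane(d,uv,z):
    K,R,t=cam(d);uv=np.atleast_2d(uv).astype(float)
    r=np.c_[uv,np.ones(len(uv))]@np.linalg.inv(K).T@R;c=-R.T@t
    return (c+r*((z-c[2])/r[:,2])[:,None])[:,:2]
def cloud(d):
    K,R,t=cam(d);v,u=np.mgrid[:400,:640];z=d["z_map"]
    p=np.dstack([u,v,np.ones_like(u)])@np.linalg.inv(K).T*z[...,None]
    return (p-t)@R
def mask(d,c):
    h=cv2.cvtColor(np.ascontiguousarray(d["img"]),cv2.COLOR_RGB2HSV);H,S,V=h[...,0].astype(int),h[...,1],h[...,2]
    lo,hi={"red":(-6,6),"yellow":(20,33),"green":(50,85),"blue":(100,125),"orange":(7,17)}[c]
    H=np.where(H>170,H-180,H)
    return (H>=lo)&(H<=hi)&(S>130)&(V>60)
def blobs(m,amin=12):
    n,l,s,c=cv2.connectedComponentsWithStats(m.astype(np.uint8));return [(l==i,s[i],c[i]) for i in range(1,n) if s[i,4]>=amin]
E
python3 - <<'E'
from h import *
d=dict(np.load("top0.npz"));P=cloud(d)
np.set_printoptions(precision=4,suppress=True)
for c in("red","yellow","green","blue"):
    m=mask(d,c)
    for b,s,ce in blobs(m):
        if not(265<ce[0]<425 and 140<ce[1]<285):continue
        q=P[b]; zt=q[:,2].max(); 
        cn=cv2.findContours(b.astype(np.uint8),0,2)[0][0]
        print(c,ce,s[4],"z",np.median(q[:,2]).round(4),zt.round(4),"disc ctr",onplane(d,ce,.013), "ell",cv2.fitEllipse(cn))
        t=b&(P[...,2]>.055)
        if t.sum()>8:
            cc,r=cv2.minEnclosingCircle(P[t][:,:2].astype(np.float32)); print("   socket top",np.array(cc),r, onplane(d,P[t].shape and np.argwhere(t)[:,::-1].mean(0),.063),t.sum())
# tray handle
o=mask(d,"orange")
for b,s,ce in blobs(o):
    if ce[0]<220: 
        cn=cv2.findContours(b.astype(np.uint8),0,2)[0][0]
        print("handle",ce,s,P[b][:,2].max(),cv2.minAreaRect(onplane(d,np.argwhere(b)[:,::-1],.056).astype(np.float32)))
I=np.ascontiguousarray(d["img"][:,:,::-1])
a=cv2.resize(I[120:290,125:255],None,fx=3,fy=3,interpolation=2);b=cv2.resize(I[120:270,250:420],None,fx=3*.8,fy=3*.8,interpolation=2)
out=np.zeros((510,800,3),np.uint8);out[:a.shape[0],:390]=a;out[:b.shape[0],390:390+b.shape[1]]=b
cv2.imwrite("pics/crop0.png",out)
# pin tops: points with z>.08 near stand
m=(P[...,2]>.074)&(P[...,2]<.1)&(d["z_map"]>0);m[:,:240]=0;m[:,400:]=0;m[:120]=0;m[200:]=0
for b,s,ce in blobs(m,2): print("pin",ce,s[4],P[b].mean(0),P[b][:,2].max())
E
```

```text
red [282.6652 161.4435] 230 z 0.0134 0.0193 disc ctr [[0.6348 0.0847]] ell ((282.7033386230469, 161.32167053222656), (16.92628288269043, 17.403488159179688), 112.83988952636719)
red [372.7113 238.4085] 142 z 0.0631 1.1172 disc ctr [[ 0.4564 -0.131 ]] ell ((373.2650451660156, 238.2559051513672), (14.185173988342285, 16.089563369750977), 80.14157104492188)
   socket top [ 0.4369 -0.062 ] 0.0841049924492836 [[ 0.4547 -0.1254]] 130
red [409.252  239.3622] 127 z 0.0346 0.0427 disc ctr [[ 0.4557 -0.2173]] ell ((409.5660095214844, 239.43557739257812), (12.225931167602539, 14.9210786819458), 81.33293914794922)
yellow [358.1902 158.3317] 205 z 0.0133 1.1172 disc ctr [[ 0.6464 -0.0948]] ell ((358.29803466796875, 158.37413024902344), (16.30938720703125, 16.97112274169922), 144.8794403076172)
yellow [346.4242 238.2424] 99 z 0.0629 0.0677 disc ctr [[ 0.4556 -0.0691]] ell ((346.7410888671875, 237.8067626953125), (12.921012878417969, 14.300389289855957), 71.54701232910156)
   socket top [ 0.4554 -0.0659] 0.015713468194007874 [[ 0.454 -0.065]] 91
green [312.     161.5833] 12 z 0.013 0.0191 disc ctr 
[... 374 characters left out ...]
 ell ((293.90283203125, 234.91957092285156), (9.665657043457031, 10.724087715148926), 142.70950317382812)
   socket top [0.4571 0.0519] 0.012085194699466228 [[0.4534 0.0495]] 28
handle [164.0693 203.3074] [161 182   7  44 231] 1.1171544022721611 ((0.5245333909988403, 0.34581297636032104), (0.09751658141613007, 0.013415358029305935), 2.685823440551758)
pin [380.1176 133.    ] 17 [ 0.6899 -0.136   0.0852] 0.09404730843578098
pin [259.6111 138.1111] 18 [0.6719 0.1329 0.0845] 0.09375380527851496
pin [377.  136.5] 2 [ 0.6846 -0.1306  0.0744] 0.0743844008367688
pin [381.8696 169.8261] 23 [ 0.6071 -0.1409  0.0819] 0.09461159624323767
pin [261.76 175.44] 25 [0.5887 0.126  0.0812] 0.09224373580999665
```

View pics/crop0.png

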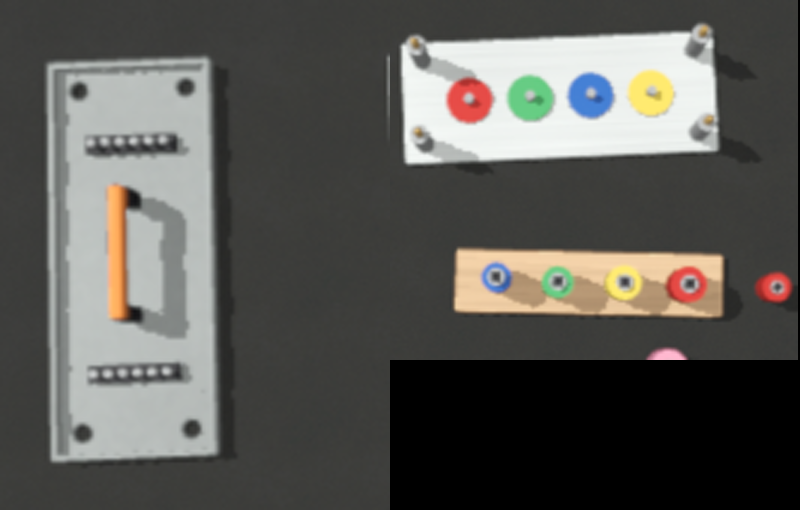

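The crop shows holes in all four tray corners, an orange handle along world x, four discs with central studs, and brass pins on the posts. Next I'll refine with both views.

Run:
```python
from h import *
np.set_printoptions(precision=4,suppress=True)
T={"red":(.455,-.126),"yellow":(.455,-.066),"green":(.456,-.006),"blue":(.457,.052)}
D={"red":(.6348,.0847),"yellow":(.6464,-.0948),"green":(.639,.025),"blue":(.6427,-.035)}
HR={"red":(-6,6),"yellow":(20,33),"green":(45,90),"blue":(98,128)}
rad={"red":17,"yellow":16,"green":15,"blue":14}
for n in("top","side"):
    d=dict(np.load(n+"0.npz"));P=cloud(d)
    h=cv2.cvtColor(np.ascontiguousarray(d["img"]),cv2.COLOR_RGB2HSV);H=h[...,0].astype(int);H=np.where(H>170,H-180,H)
    for c in T:
        m=(H>=HR[c][0])&(H<=HR[c][1])&(h[...,1]>70)
        r=np.hypot(P[...,0]-T[c][0],P[...,1]-T[c][1])
        t=m&(r<.027)&(P[...,2]>.0585)&(P[...,2]<.068); q=P[t]
        e=(r<.02)&(P[...,2]>.066)&(P[...,2]<.075)
        dd=m&(np.hypot(P[...,0]-D[c][0],P[...,1]-D[c][1])<.03)&(abs(P[...,2]-.0125)<.006)
        cd=cv2.convexHull(np.argwhere(dd)[:,::-1].astype(np.int32));cc=cv2.moments(cd);uv=(cc["m10"]/cc["m00"],cc["m01"]/cc["m00"])
        print(n,c,"ring",len(q),np.array(cv2.minEnclosingCircle(q[:,:2].astype(np.float32))[0]) if len(q)>4 else 0,"ringz",np.median(q[:,2]) if len(q) else 0,"steel",e.sum(),P[e].mean(0),"disc",dd.sum(),onplane(d,uv,.013)[0],P[dd][:,2].mean())
# tray holes: dark blobs inside the tray
d=dict(np.load("top0.npz"));g=cv2.cvtColor(np.ascontiguousarray(d["img"]),cv2.COLOR_RGB2GRAY).astype(float)
for u,v in((151,150),(187,149),(152.5,264),(189,263)):
    u0,v0=int(u),int(v);w=g[v0-6:v0+7,u0-6:u0+7];k=np.clip(110-w,0,None);y,x=np.mgrid[v0-6:v0+7,u0-6:u0+7]
    uv=((k*x).sum()/k.sum(),(k*y).sum()/k.sum());print("hole",uv,onplane(d,uv,.004)[0])
```

```text
top red ring 137 [ 0.4552 -0.1265] ringz 0.06334075564614179 steel 56 [ 0.4552 -0.1265  0.0691] disc 267 [0.6352 0.0846] 0.01328796880286973
top yellow ring 118 [ 0.4556 -0.0661] ringz 0.06319421348565994 steel 54 [ 0.4549 -0.065   0.069 ] disc 265 [ 0.6467 -0.0948] 0.0132440589853989
top green ring 89 [ 0.4551 -0.0042] ringz 0.06276483828334867 steel 45 [ 0.4556 -0.0045  0.0691] disc 245 [0.6385 0.0247] 0.013276994413667172
top blue ring 60 [0.4582 0.0527] ringz 0.06329418013222576 steel 50 [0.4587 0.0537 0.0698] disc 263 [ 0.643  -0.0351] 0.013306754381766258
side red ring 137 [ 0.4549 -0.1274] ringz 0.06304540809303623 steel 48 [ 0.4535 -0.1269  0.0697] disc 141 [0.6347 0.0845] 0.014035712349220996
side yellow ring 109 [ 0.4551 -0.0652] ringz 0.06351737769806766 steel 49 [ 0.4545 -0.0671  0.0695] disc 118 [ 0.6428 -0.0908] 0.013921599380460172
side green ring 74 [ 0.4551 -0.004 ] ringz 0.06370670579776175 steel 40 [ 0.4537 -0.0047  0.0694] disc 146 [0.6378 0.0242] 0.014238988365174964
side blue ring 62 [0.4574 0.0537] ringz 0.06313195303133459 steel 41 [0.4568 0.0521 0.0695] disc 163 [ 0.6422 -0.0355] 0.014029004989710152
hole (np.float64(150.8327683615819), np.float64(149.88361581920904)) [0.6574 0.3989]
hole (np.float64(186.3862238622386), np.float64(148.56334563345632)) [0.6625 0.315 ]
hole (np.float64(152.0709534368071), np.float64(263.950110864745)) [0.3877 0.3829]
hole (np.float64(188.49789915966386), np.float64(262.3245798319328)) [0.3929 0.2987]
```

>>> step_arm(
  targets=[
    [[0, 0, 0], [0, 0, 0.15]],
    [[0, 0, 0], [0, 0, 0.3]],
    [[0, 0, 0], [0, 0, 0.45]],
    [[0, 0, 0], [0, 0, 0.6]],
    [[0, 0, 0], [0, 0, 0.75]],
    [[0, 0, 0], [0, 0, 0.9]],
    [[0, 0, 0], [0, 0, 0.95]],
    [[0, 0, 0], [0, 0, 0.95]],
  ],
  jaw=58,
  grip_force=40,
)

```text
time_s: 0.77
position: [0.1966, 0.5135, 0.231]
tool_rot: [[-0.442, 0.897, -0.0], [0.897, 0.442, -0.001], [-0.0, -0.001, -1.0]]
ft_force: [-0.6, 0.2, -0.0]
grip_width: 0.0577
gripper_force: 0.0
```

>>> step_arm(
  targets=[
    [[-0.12, 0.01, 0], [0, 0, 0.1]],
    [[-0.25, 0.02, 0], [0, 0, 0.2]],
    [[-0.38, 0.02, 0], [0, 0, 0.3]],
    [[-0.5, 0.03, 0], [0, 0, 0.4]],
    [[-0.62, 0.04, 0], [0, 0, 0.5]],
    [[-0.75, 0.05, 0], [0, 0, 0.582]],
    [[-0.88, 0.05, 0], [0, 0, 0.582]],
    [[-1, 0.06, 0], [0, 0, 0.582]],
    [[-1, 0.06, 0], [0, 0, 0.582]],
  ],
)

```text
time_s: 1.52
position: [0.3483, 0.2485, 0.2313]
tool_rot: [[0.002, 1.0, 0.001], [1.0, -0.002, -0.001], [-0.001, 0.001, -1.0]]
ft_force: [0.3, -0.0, -0.3]
grip_width: 0.0577
gripper_force: 0.0
```

>>> step_arm(
  targets=[
    [[-0.13, 0.07, 0.05], [0, 0, 0]],
    [[-0.26, 0.15, 0.1], [0, 0, 0]],
    [[-0.39, 0.22, 0.15], [0, 0, 0]],
    [[-0.52, 0.3, 0.2], [0, 0, 0]],
    [[-0.65, 0.365, 0.25], [0, 0, 0]],
    [[-0.65, 0.365, 0.35], [0, 0, 0]],
    [[-0.65, 0.365, 0.37], [0, 0, 0]],
    [[-0.65, 0.365, 0.37], [0, 0, 0]],
  ],
)

```text
time_s: 2.18
position: [0.4548, 0.0568, 0.1178]
tool_rot: [[-0.001, 1.0, -0.006], [1.0, 0.001, 0.001], [0.001, -0.006, -1.0]]
ft_force: [-0.9, 0.4, -0.4]
grip_width: 0.0584
gripper_force: 0.0
```

Run:
```python
from rig import get_image
import cv2,numpy as np
a=get_image("side")["img"][:,:,::-1][130:310,190:430];b=get_image("top")["img"][:,:,::-1][120:300,200:440]
cv2.imwrite("pics/a1.png",np.hstack([cv2.resize(a,(400,300)),cv2.resize(b,(400,300))]))
```

```text
(no output)
```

View pics/a1.png

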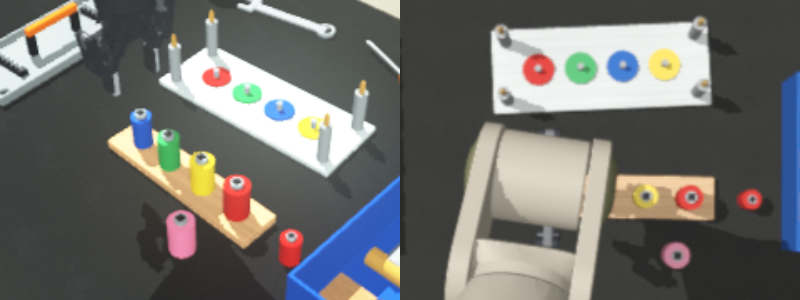

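The side view shows the gripper above and left of the blue socket at about (115,60) in the crop, with the sockets still upright. Descending.

>>> step_arm(
  targets=[
    [[0, 0, 0], [0, 0, 0]],
    [[0, 0, 0.1], [0, 0, 0]],
    [[0, 0, 0.2], [0, 0, 0]],
    [[0, 0, 0.27], [0, 0, 0]],
    [[0, 0, 0.295], [0, 0, 0]],
    [[0, 0, 0.295], [0, 0, 0]],
    [[0, 0, 0.295], [0, 0, 0]],
  ],
)

```text
time_s: 2.87
position: [0.4562, 0.0582, 0.033]
tool_rot: [[-0.003, 1.0, 0.002], [1.0, 0.003, -0.0], [-0.0, 0.002, -1.0]]
ft_force: [-0.2, -0.6, 0.5]
grip_width: 0.0581
gripper_force: 0.0
```

>>> step_arm(
  targets=[
    [[0, 0, 0], [0, 0, 0]],
    [[0, 0, 0], [0, 0, 0]],
    [[0, 0, 0], [0, 0, 0]],
    [[0, 0, 0], [0, 0, 0]],
    [[0, 0, 0], [0, 0, 0]],
    [[0, 0, 0], [0, 0, 0]],
  ],
  jaw=20,
)

```text
time_s: 3.37
position: [0.4565, 0.0577, 0.0329]
tool_rot: [[-0.002, 1.0, 0.003], [1.0, 0.002, -0.0], [-0.0, 0.003, -1.0]]
ft_force: [0.5, 0.6, 7.8]
grip_width: 0.0264
gripper_force: 38.7
```

>>> step_arm(
  targets=[
    [[0, 0, -0.06], [0, 0, 0]],
    [[0, 0, -0.14], [0, 0, 0]],
    [[0, 0, -0.22], [0, 0, 0]],
    [[0, 0, -0.27], [0, 0, 0]],
    [[0, 0, -0.27], [0, 0, 0]],
    [[0, 0, -0.27], [0, 0, 0]],
  ],
)

```text
time_s: 3.87
position: [0.4555, 0.0578, 0.113]
tool_rot: [[-0.002, 1.0, 0.001], [1.0, 0.002, -0.0], [-0.0, 0.001, -1.0]]
ft_force: [-0.5, 0.5, -2.0]
grip_width: 0.0264
gripper_force: 39.9
```

```bash
cat > look.py <<'E'
# measure the held socket of a colour: sleeve centre in side view by horizontal extremes -> y offset from TCP
from rig import env,get_image
from h import *
import sys
np.set_printoptions(precision=4,suppress=True)
def run(c):
    d=get_image("side");p=env.observe()["position"];P=cloud(d)
    h=cv2.cvtColor(np.ascontiguousarray(d["img"]),cv2.COLOR_RGB2HSV);H=h[...,0].astype(int);H=np.where(H>170,H-180,H)
    lo,hi={"red":(-6,6),"yellow":(20,33),"green":(45,90),"blue":(98,128)}[c]
    m=(H>=lo)&(H<=hi)&(h[...,1]>90)&(np.hypot(P[...,0]-p[0],P[...,1]-p[1])<.035)&(P[...,2]>.03)
    q=P[m];print(c,"tcp",p,"n",len(q),"z",q[:,2].min() if len(q) else 0,q[:,2].max() if len(q) else 0)
    R={"red":.017,"yellow":.016,"green":.015,"blue":.014}[c]
    from scipy.optimize import least_squares
    r=least_squares(lambda a:np.hypot(q[:,0]-a[0],q[:,1]-a[1])-R,p[:2],loss="soft_l1",f_scale=.001)
    print("axis fit",r.x,"minus tcp",r.x-p[:2],np.sqrt(np.mean(r.fun**2)))
    return d
if __name__=="__main__":
    d=run(sys.argv[1])
    if len(sys.argv)>2: cv2.imwrite(sys.argv[2],cv2.resize(d["img"][110:310,190:440][:,:,::-1],None,fx=2.4,fy=2.4))
E
python3 look.py blue pics/a2.png
```

```text
blue tcp [0.4551 0.0578 0.1122] n 213 z 0.09275000984901768 0.14569577664891412
axis fit [0.4564 0.0548] minus tcp [ 0.0013 -0.003 ] 0.001511723126344845
```

View pics/a2.png

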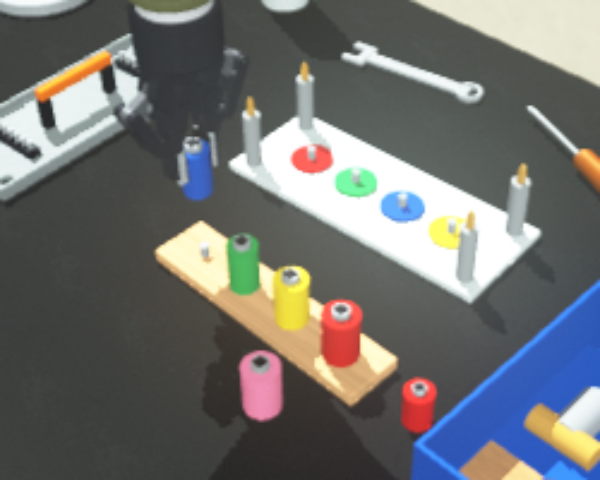

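The side view shows the blue socket held upright at (197,170) in the crop, with the other sockets undisturbed.

>>> step_arm(
  targets=[
    [[-0.06, 0.11, 0], [0, 0, 0]],
    [[-0.12, 0.23, 0], [0, 0, 0]],
    [[-0.18, 0.35, 0], [0, 0, 0]],
    [[-0.24, 0.47, 0], [0, 0, 0]],
    [[-0.28, 0.58, 0], [0, 0, 0]],
    [[-0.298, 0.624, 0], [0, 0, 0]],
    [[-0.298, 0.624, 0.05], [0, 0, 0]],
    [[-0.298, 0.624, 0.08], [0, 0, 0]],
    [[-0.298, 0.624, 0.08], [0, 0, 0]],
    [[-0.298, 0.624, 0.08], [0, 0, 0]],
  ],
)

```text
time_s: 4.75
position: [0.6419, -0.0309, 0.0874]
tool_rot: [[-0.002, 1.0, -0.003], [1.0, 0.002, 0.001], [0.001, -0.003, -1.0]]
ft_force: [-0.5, 0.2, -0.8]
grip_width: 0.0264
gripper_force: 40.1
```

```bash
python3 look.py blue
```

```text
blue tcp [ 0.6424 -0.031   0.0885] n 159 z 0.06874256759215204 0.12069256713425322
axis fit [ 0.6429 -0.0338] minus tcp [ 0.0004 -0.0029] 0.0014185545343712062
```

>>> step_arm(
  targets=[
    [[-0.002, 0, 0.06], [0, 0, 0]],
    [[-0.002, 0, 0.12], [0, 0, 0]],
    [[-0.002, 0, 0.16], [0, 0, 0]],
    [[-0.002, 0, 0.178], [0, 0, 0]],
    [[-0.002, 0, 0.186], [0, 0, 0]],
    [[-0.002, 0, 0.186], [0, 0, 0]],
    [[-0.002, 0, 0.186], [0, 0, 0]],
  ],
)

```text
time_s: 5.38
position: [0.6434, -0.0319, 0.0339]
tool_rot: [[-0.002, 1.0, 0.001], [1.0, 0.002, -0.0], [-0.0, 0.001, -1.0]]
ft_force: [-0.5, -0.4, -1.9]
grip_width: 0.0266
gripper_force: 40.2
```

>>> step_arm(
  targets=[
    [[0, 0, 0], [0, 0, 0]],
    [[0, 0, 0], [0, 0, 0]],
    [[0, 0, 0], [0, 0, 0]],
    [[0, 0, 0], [0, 0, 0]],
    [[0, 0, -0.08], [0, 0, 0]],
    [[0, 0, -0.18], [0, 0, 0]],
    [[0, 0, -0.29], [0, 0, 0]],
    [[0, 0, -0.29], [0, 0, 0]],
    [[0, 0, -0.29], [0, 0, 0]],
    [[0, 0, -0.29], [0, 0, 0]],
  ],
  jaw=58,
)

```text
time_s: 6.22
position: [0.6426, -0.0318, 0.1196]
tool_rot: [[-0.002, 1.0, -0.001], [1.0, 0.002, 0.0], [0.0, -0.001, -1.0]]
ft_force: [0.3, -1.0, -1.4]
grip_width: 0.0583
gripper_force: 0.0
```

>>> step_arm(
  targets=[
    [[0.02, -0.12, 0], [0, 0, 0]],
    [[0.04, -0.25, 0], [0, 0, 0]],
    [[0.06, -0.38, 0], [0, 0, 0]],
    [[0.08, -0.5, 0], [0, 0, 0]],
    [[0.089, -0.6, 0], [0, 0, 0]],
    [[0.089, -0.624, 0], [0, 0, 0]],
    [[0.089, -0.624, 0], [0, 0, 0]],
    [[0.089, -0.624, 0], [0, 0, 0]],
    [[0.089, -0.624, 0], [0, 0, 0]],
  ],
)

```text
time_s: 6.97
position: [0.457, -0.0059, 0.1197]
tool_rot: [[-0.002, 1.0, 0.0], [1.0, 0.002, -0.0], [-0.0, 0.0, -1.0]]
ft_force: [-0.4, -0.3, -0.6]
grip_width: 0.0579
gripper_force: 0.0
```

Run:
```python
from rig import env,get_image
import cv2
d=get_image("side")["img"];cv2.imwrite("pics/a3.png",cv2.resize(d[110:310,190:440][:,:,::-1],None,fx=2.4,fy=2.4));print(env.observe()["position"])
```

```text
[ 0.45694873 -0.00582314  0.11967677]
```

View pics/a3.png

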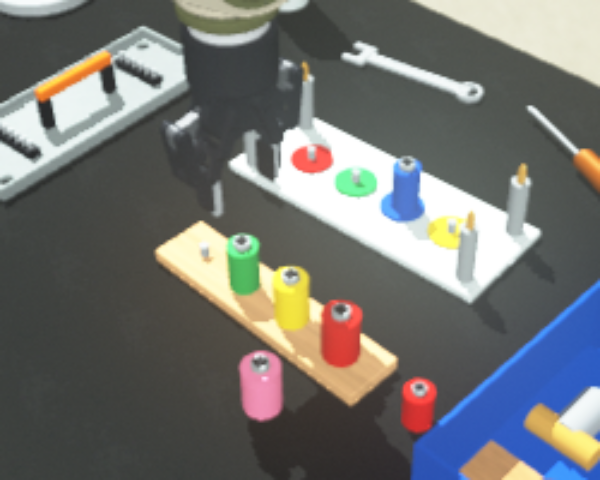

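The blue socket stands upright over its disc at (404,190). The gripper is above green at (243,262).

>>> step_arm(
  targets=[
    [[0.003, -0.005, 0.1], [0, 0, 0]],
    [[0.003, -0.005, 0.2], [0, 0, 0]],
    [[0.003, -0.005, 0.27], [0, 0, 0]],
    [[0.003, -0.005, 0.288], [0, 0, 0]],
    [[0.003, -0.005, 0.288], [0, 0, 0]],
    [[0.003, -0.005, 0.288], [0, 0, 0]],
  ],
)

```text
time_s: 7.52
position: [0.4551, -0.0048, 0.0341]
tool_rot: [[-0.002, 1.0, 0.001], [1.0, 0.002, -0.0], [-0.0, 0.001, -1.0]]
ft_force: [0.1, -0.0, 0.5]
grip_width: 0.0583
gripper_force: 0.0
```

>>> step_arm(
  targets=[
    [[0, 0, 0], [0, 0, 0]],
    [[0, 0, 0], [0, 0, 0]],
    [[0, 0, 0], [0, 0, 0]],
    [[0, 0, 0], [0, 0, 0]],
    [[0, 0, 0], [0, 0, 0]],
    [[0, 0, -0.08], [0, 0, 0]],
    [[0, 0, -0.18], [0, 0, 0]],
    [[0, 0, -0.27], [0, 0, 0]],
    [[0, 0, -0.27], [0, 0, 0]],
    [[0, 0, -0.27], [0, 0, 0]],
  ],
  jaw=20,
)

```text
time_s: 8.35
position: [0.4547, -0.0047, 0.1159]
tool_rot: [[-0.002, 1.0, 0.004], [1.0, 0.002, -0.001], [-0.001, 0.004, -1.0]]
ft_force: [-1.1, -0.2, -2.7]
grip_width: 0.0283
gripper_force: 40.1
```

```bash
python3 look.py green
```

```text
green tcp [ 0.454  -0.0045  0.1147] n 199 z 0.09579125125743058 0.1461653843191609
axis fit [ 0.4549 -0.0024] minus tcp [0.001  0.0021] 0.0015337649453475057
```

>>> step_arm(
  targets=[
    [[0.02, 0.11, 0], [0, 0, 0]],
    [[0.04, 0.23, 0], [0, 0, 0]],
    [[0.06, 0.35, 0], [0, 0, 0]],
    [[0.08, 0.47, 0], [0, 0, 0]],
    [[0.09, 0.58, 0], [0, 0, 0]],
    [[0.094, 0.615, 0], [0, 0, 0]],
    [[0.094, 0.615, 0.05], [0, 0, 0]],
    [[0.094, 0.615, 0.08], [0, 0, 0]],
    [[0.094, 0.615, 0.08], [0, 0, 0]],
    [[0.094, 0.615, 0.08], [0, 0, 0]],
  ],
)

```text
time_s: 9.23
position: [0.6377, 0.024, 0.0893]
tool_rot: [[-0.002, 1.0, -0.003], [1.0, 0.002, 0.0], [0.0, -0.003, -1.0]]
ft_force: [0.0, -0.1, -2.0]
grip_width: 0.0282
gripper_force: 40.2
```

```bash
python3 look.py green
```

```text
green tcp [0.6382 0.0238 0.0903] n 160 z 0.06816051662122224 0.12041573655754263
axis fit [0.6381 0.0262] minus tcp [-0.      0.0023] 0.0017060836685570291
```

>>> step_arm(
  targets=[
    [[-0.002, 0.001, 0.06], [0, 0, 0]],
    [[-0.002, 0.001, 0.12], [0, 0, 0]],
    [[-0.002, 0.001, 0.16], [0, 0, 0]],
    [[-0.002, 0.001, 0.178], [0, 0, 0]],
    [[-0.002, 0.001, 0.186], [0, 0, 0]],
    [[-0.002, 0.001, 0.186], [0, 0, 0]],
    [[-0.002, 0.001, 0.186], [0, 0, 0]],
  ],
)

```text
time_s: 9.87
position: [0.6394, 0.0232, 0.0359]
tool_rot: [[-0.002, 1.0, 0.002], [1.0, 0.002, -0.0], [-0.0, 0.002, -1.0]]
ft_force: [-0.9, -0.3, -1.1]
grip_width: 0.028
gripper_force: 40.2
```

>>> step_arm(
  targets=[
    [[0, 0, 0], [0, 0, 0]],
    [[0, 0, 0], [0, 0, 0]],
    [[0, 0, 0], [0, 0, 0]],
    [[0, 0, 0], [0, 0, 0]],
    [[0, 0, -0.08], [0, 0, 0]],
    [[0, 0, -0.18], [0, 0, 0]],
    [[0, 0, -0.29], [0, 0, 0]],
    [[0, 0, -0.29], [0, 0, 0]],
    [[0, 0, -0.29], [0, 0, 0]],
    [[0, 0, -0.29], [0, 0, 0]],
  ],
  jaw=58,
)

```text
time_s: 10.7
position: [0.6386, 0.0234, 0.1214]
tool_rot: [[-0.002, 1.0, -0.001], [1.0, 0.002, 0.0], [0.0, -0.001, -1.0]]
ft_force: [-0.0, 0.5, -0.0]
grip_width: 0.0579
gripper_force: 0.0
```

>>> step_arm(
  targets=[
    [[-0.06, -0.12, 0], [0, 0, 0]],
    [[-0.12, -0.24, 0], [0, 0, 0]],
    [[-0.18, -0.36, 0], [0, 0, 0]],
    [[-0.24, -0.48, 0], [0, 0, 0]],
    [[-0.29, -0.58, 0], [0, 0, 0]],
    [[-0.298, -0.611, 0], [0, 0, 0]],
    [[-0.298, -0.611, 0], [0, 0, 0]],
    [[-0.298, -0.611, 0], [0, 0, 0]],
    [[-0.298, -0.611, 0], [0, 0, 0]],
    [[-0.298, -0.611, 0], [0, 0, 0]],
  ],
)

```text
time_s: 11.53
position: [0.4567, -0.066, 0.1215]
tool_rot: [[-0.003, 1.0, -0.0], [1.0, 0.003, 0.0], [0.0, -0.0, -1.0]]
ft_force: [-0.0, 0.8, 0.1]
grip_width: 0.0581
gripper_force: 0.0
```

>>> step_arm(
  targets=[
    [[0, 0, 0.1], [0, 0, 0]],
    [[0, 0, 0.2], [0, 0, 0]],
    [[0, 0, 0.27], [0, 0, 0]],
    [[0, 0, 0.295], [0, 0, 0]],
    [[0, 0, 0.295], [0, 0, 0]],
    [[0, 0, 0.295], [0, 0, 0]],
  ],
)

```text
time_s: 12.03
position: [0.4565, -0.0663, 0.0337]
tool_rot: [[-0.002, 1.0, 0.0], [1.0, 0.002, -0.0], [-0.0, 0.0, -1.0]]
ft_force: [-0.3, -0.3, -0.1]
grip_width: 0.0579
gripper_force: 0.0
```

>>> step_arm(
  targets=[
    [[0, 0, 0], [0, 0, 0]],
    [[0, 0, 0], [0, 0, 0]],
    [[0, 0, 0], [0, 0, 0]],
    [[0, 0, 0], [0, 0, 0]],
    [[0, 0, 0], [0, 0, 0]],
    [[0, 0, -0.08], [0, 0, 0]],
    [[0, 0, -0.18], [0, 0, 0]],
    [[0, 0, -0.27], [0, 0, 0]],
    [[0, 0, -0.27], [0, 0, 0]],
    [[0, 0, -0.27], [0, 0, 0]],
  ],
  jaw=20,
)

```text
time_s: 12.87
position: [0.4562, -0.0665, 0.1154]
tool_rot: [[-0.002, 1.0, 0.003], [1.0, 0.002, -0.001], [-0.001, 0.003, -1.0]]
ft_force: [-0.5, -0.5, -3.0]
grip_width: 0.0303
gripper_force: 40.6
```

```bash
python3 look.py yellow
```

```text
yellow tcp [ 0.4555 -0.0663  0.1142] n 248 z 0.0956369566219846 0.1574019396710111
axis fit [ 0.4563 -0.0645] minus tcp [0.0008 0.0018] 0.0018694579714549453
```

>>> step_arm(
  targets=[
    [[-0.02, 0.11, 0], [0, 0, 0]],
    [[-0.04, 0.23, 0], [0, 0, 0]],
    [[-0.06, 0.35, 0], [0, 0, 0]],
    [[-0.08, 0.47, 0], [0, 0, 0]],
    [[-0.09, 0.58, 0], [0, 0, 0]],
    [[-0.097, 0.635, 0], [0, 0, 0]],
    [[-0.097, 0.635, 0.05], [0, 0, 0]],
    [[-0.097, 0.635, 0.08], [0, 0, 0]],
    [[-0.097, 0.635, 0.08], [0, 0, 0]],
    [[-0.097, 0.635, 0.08], [0, 0, 0]],
  ],
)

```text
time_s: 13.75
position: [0.6453, -0.0949, 0.0889]
tool_rot: [[-0.002, 1.0, -0.003], [1.0, 0.002, 0.001], [0.001, -0.003, -1.0]]
ft_force: [0.9, -0.4, -0.9]
grip_width: 0.0305
gripper_force: 40.8
```

```bash
python3 look.py yellow
```

```text
yellow tcp [ 0.6458 -0.0951  0.09  ] n 182 z 0.07016428674706021 0.12062102132362029
axis fit [ 0.6453 -0.093 ] minus tcp [-0.0005  0.0021] 0.0018441859370830883
```

>>> step_arm(
  targets=[
    [[-0.003, 0.002, 0.06], [0, 0, 0]],
    [[-0.003, 0.002, 0.12], [0, 0, 0]],
    [[-0.003, 0.002, 0.16], [0, 0, 0]],
    [[-0.003, 0.002, 0.178], [0, 0, 0]],
    [[-0.003, 0.002, 0.187], [0, 0, 0]],
    [[-0.003, 0.002, 0.187], [0, 0, 0]],
    [[-0.003, 0.002, 0.187], [0, 0, 0]],
  ],
)

```text
time_s: 14.38
position: [0.6474, -0.0962, 0.0351]
tool_rot: [[-0.002, 1.0, 0.001], [1.0, 0.002, -0.0], [-0.0, 0.001, -1.0]]
ft_force: [0.4, -0.0, -1.3]
grip_width: 0.0301
gripper_force: 40.8
```

>>> step_arm(
  targets=[
    [[0, 0, 0], [0, 0, 0]],
    [[0, 0, 0], [0, 0, 0]],
    [[0, 0, 0], [0, 0, 0]],
    [[0, 0, 0], [0, 0, 0]],
    [[0, 0, -0.08], [0, 0, 0]],
    [[0, 0, -0.18], [0, 0, 0]],
    [[0, 0, -0.29], [0, 0, 0]],
    [[0, 0, -0.29], [0, 0, 0]],
    [[0, 0, -0.29], [0, 0, 0]],
    [[0, 0, -0.29], [0, 0, 0]],
  ],
  jaw=58,
)

```text
time_s: 15.22
position: [0.6466, -0.096, 0.1208]
tool_rot: [[-0.002, 1.0, -0.001], [1.0, 0.002, 0.0], [0.0, -0.001, -1.0]]
ft_force: [0.3, -0.9, -0.4]
grip_width: 0.0581
gripper_force: 0.0
```

>>> step_arm(
  targets=[
    [[-0.02, -0.12, 0], [0, 0, 0]],
    [[-0.04, -0.24, 0], [0, 0, 0]],
    [[-0.06, -0.36, 0], [0, 0, 0]],
    [[-0.08, -0.48, 0], [0, 0, 0]],
    [[-0.1, -0.6, 0], [0, 0, 0]],
    [[-0.102, -0.639, 0], [0, 0, 0]],
    [[-0.102, -0.639, 0], [0, 0, 0]],
    [[-0.102, -0.639, 0], [0, 0, 0]],
    [[-0.102, -0.639, 0], [0, 0, 0]],
    [[-0.102, -0.639, 0], [0, 0, 0]],
  ],
)

```text
time_s: 16.05
position: [0.4562, -0.127, 0.1208]
tool_rot: [[-0.002, 1.0, -0.0], [1.0, 0.002, 0.0], [0.0, -0.0, -1.0]]
ft_force: [-0.0, 0.7, 0.1]
grip_width: 0.0576
gripper_force: 0.0
```

>>> step_arm(
  targets=[
    [[0, 0, 0.1], [0, 0, 0]],
    [[0, 0, 0.2], [0, 0, 0]],
    [[0, 0, 0.27], [0, 0, 0]],
    [[0, 0, 0.293], [0, 0, 0]],
    [[0, 0, 0.293], [0, 0, 0]],
    [[0, 0, 0.293], [0, 0, 0]],
  ],
)

```text
time_s: 16.55
position: [0.456, -0.1271, 0.0337]
tool_rot: [[-0.002, 1.0, 0.0], [1.0, 0.002, -0.0], [-0.0, 0.0, -1.0]]
ft_force: [0.1, -0.1, 0.7]
grip_width: 0.0581
gripper_force: 0.0
```

>>> step_arm(
  targets=[
    [[0, 0, 0], [0, 0, 0]],
    [[0, 0, 0], [0, 0, 0]],
    [[0, 0, 0], [0, 0, 0]],
    [[0, 0, 0], [0, 0, 0]],
    [[0, 0, 0], [0, 0, 0]],
    [[0, 0, -0.08], [0, 0, 0]],
    [[0, 0, -0.18], [0, 0, 0]],
    [[0, 0, -0.27], [0, 0, 0]],
    [[0, 0, -0.27], [0, 0, 0]],
    [[0, 0, -0.27], [0, 0, 0]],
  ],
  jaw=22,
)

```text
time_s: 17.38
position: [0.4558, -0.1272, 0.1155]
tool_rot: [[-0.002, 1.0, 0.003], [1.0, 0.002, -0.002], [-0.002, 0.003, -1.0]]
ft_force: [-0.8, 0.2, -1.4]
grip_width: 0.0324
gripper_force: 40.4
```

```bash
python3 look.py red
```

```text
red tcp [ 0.4551 -0.1269  0.1143] n 286 z 0.09595004798149569 0.1553086769290813
axis fit [ 0.4557 -0.1253] minus tcp [0.0006 0.0015] 0.002006725049675218
```

>>> step_arm(
  targets=[
    [[0.09, 0.08, 0], [0, 0, 0]],
    [[0.19, 0.16, 0], [0, 0, 0]],
    [[0.29, 0.25, 0], [0, 0, 0]],
    [[0.39, 0.33, 0], [0, 0, 0]],
    [[0.49, 0.42, 0], [0, 0, 0]],
    [[0.59, 0.5, 0], [0, 0, 0]],
    [[0.67, 0.57, 0], [0, 0, 0]],
    [[0.702, 0.597, 0], [0, 0, 0]],
    [[0.702, 0.597, 0], [0, 0, 0]],
    [[0.702, 0.597, 0], [0, 0, 0]],
  ],
)

```text
time_s: 18.27
position: [0.6333, 0.0842, 0.1123]
tool_rot: [[-0.003, 1.0, -0.003], [1.0, 0.003, -0.0], [-0.0, -0.003, -1.0]]
ft_force: [-0.9, -0.3, -1.4]
grip_width: 0.0324
gripper_force: 40.5
```

>>> step_arm(
  targets=[
    [[0, 0, 0.05], [0, 0, 0]],
    [[0, 0, 0.08], [0, 0, 0]],
    [[0, 0, 0.08], [0, 0, 0]],
    [[0, 0, 0.08], [0, 0, 0]],
  ],
)

```text
time_s: 18.6
position: [0.6334, 0.0831, 0.0897]
tool_rot: [[-0.001, 1.0, -0.002], [1.0, 0.001, 0.0], [0.0, -0.002, -1.0]]
ft_force: [0.3, -0.7, -2.1]
grip_width: 0.0323
gripper_force: 40.5
```

```bash
python3 look.py red pics/a4.png
```

```text
red tcp [0.6338 0.0833 0.0904] n 195 z 0.07112800131174991 0.12198448447787541
axis fit [0.6335 0.0852] minus tcp [-0.0003  0.0019] 0.0019792210533855115
```

View pics/a4.png

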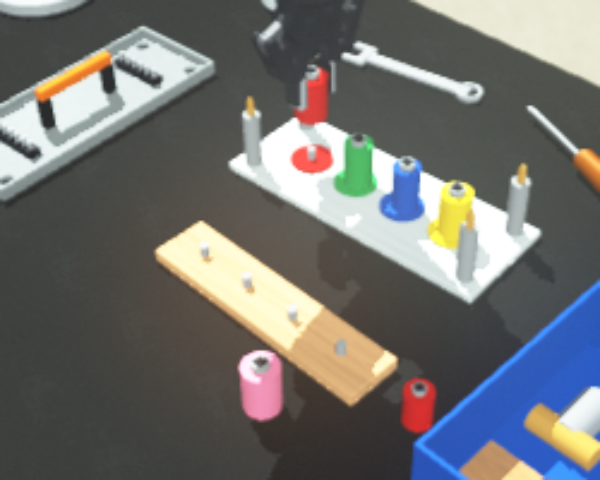

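Three sockets are seated at (358,165), (406,190) and (456,215). The red one is held above its disc at (312,158).

>>> step_arm(
  targets=[
    [[0, 0.003, 0.06], [0, 0, 0]],
    [[0, 0.003, 0.12], [0, 0, 0]],
    [[0, 0.003, 0.16], [0, 0, 0]],
    [[0, 0.003, 0.178], [0, 0, 0]],
    [[0, 0.003, 0.188], [0, 0, 0]],
    [[0, 0.003, 0.188], [0, 0, 0]],
    [[0, 0.003, 0.188], [0, 0, 0]],
  ],
)

```text
time_s: 19.23
position: [0.6354, 0.0839, 0.0348]
tool_rot: [[-0.002, 1.0, 0.002], [1.0, 0.002, -0.0], [-0.0, 0.002, -1.0]]
ft_force: [-0.6, -0.7, -1.6]
grip_width: 0.0322
gripper_force: 40.4
```

>>> step_arm(
  targets=[
    [[0, 0, 0], [0, 0, 0]],
    [[0, 0, 0], [0, 0, 0]],
    [[0, 0, 0], [0, 0, 0]],
    [[0, 0, 0], [0, 0, 0]],
    [[0, 0, -0.08], [0, 0, 0]],
    [[0, 0, -0.18], [0, 0, 0]],
    [[0, 0, -0.29], [0, 0, 0]],
    [[0, 0, -0.39], [0, 0, 0]],
    [[0, 0, -0.39], [0, 0, 0]],
    [[0, 0, -0.39], [0, 0, 0]],
  ],
  jaw=58,
)

```text
time_s: 20.07
position: [0.6355, 0.0839, 0.1527]
tool_rot: [[-0.002, 1.0, 0.004], [1.0, 0.002, -0.0], [-0.0, 0.004, -1.0]]
ft_force: [-0.1, -0.0, -0.2]
grip_width: 0.0579
gripper_force: 0.0
```

>>> step_arm(
  targets=[
    [[0.11, -0.04, 0], [0, 0, -0.1]],
    [[0.22, -0.09, 0], [0, 0, -0.2]],
    [[0.33, -0.14, 0], [0, 0, -0.3]],
    [[0.44, -0.18, 0], [0, 0, -0.41]],
    [[0.55, -0.23, 0], [0, 0, -0.52]],
    [[0.66, -0.28, 0], [0, 0, -0.63]],
    [[0.77, -0.32, 0], [0, 0, -0.74]],
    [[0.86, -0.36, 0], [0, 0, -0.85]],
    [[0.88, -0.368, 0], [0, 0, -0.97]],
    [[0.88, -0.368, 0], [0, 0, -0.97]],
  ],
  jaw=44,
  grip_force=110,
)

```text
time_s: 20.9
position: [0.5223, 0.3495, 0.1493]
tool_rot: [[-0.696, 0.718, -0.003], [0.718, 0.696, -0.001], [0.001, -0.002, -1.0]]
ft_force: [0.6, -0.9, 0.1]
grip_width: 0.0442
gripper_force: 0.0
```

>>> step_arm(
  targets=[
    [[0, 0, 0], [0, 0, -0.13]],
    [[0, 0, 0], [0, 0, -0.27]],
    [[0, 0, 0], [0, 0, -0.4]],
    [[0, 0, 0], [0, 0, -0.54]],
    [[0, 0, 0], [0, 0, -0.68]],
    [[0, 0, 0], [0, 0, -0.82]],
    [[0, 0, 0], [0, 0, -0.96]],
    [[0, 0, 0], [0, 0, -1]],
    [[0, 0, 0], [0, 0, -1]],
    [[0, 0, 0], [0, 0, -1]],
  ],
)

```text
time_s: 21.73
position: [0.5243, 0.3468, 0.1501]
tool_rot: [[-1.0, 0.026, -0.001], [0.026, 1.0, -0.001], [0.001, -0.001, -1.0]]
ft_force: [-0.1, -0.1, 0.2]
grip_width: 0.0438
gripper_force: 0.0
```

Run:
```python
from rig import env,get_image
from h import *
s=env.observe();R=s["tool_rot"];print(s["position"],"yang",np.degrees(np.arctan2(R[1,1],R[0,1])))
d=get_image("top");b=get_image("side");np.savez("t1.npz",**d)
a=d["img"][100:300,120:400][:,:,::-1];c=b["img"][80:280,150:430][:,:,::-1]
cv2.imwrite("pics/a5.png",np.hstack([cv2.resize(a,(400,286)),cv2.resize(c,(400,286))]))
```

```text
[0.52426665 0.3467924  0.15009097] yang 88.50353221949415
```

View pics/a5.png

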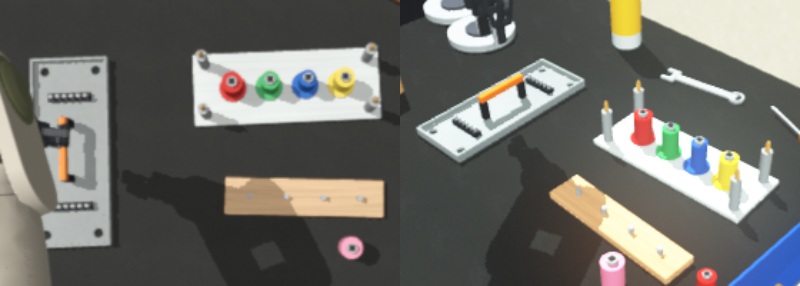

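All four sockets are upright on their discs. In the crop they are at (232,86), (269,84), (306,82) and (342,80). The gripper is over the tray handle.

>>> step_arm(
  targets=[
    [[-0.002, 0.002, 0], [0, 0, -0.11]],
    [[-0.002, 0.002, 0.1], [0, 0, -0.11]],
    [[-0.002, 0.002, 0.2], [0, 0, -0.11]],
    [[-0.002, 0.002, 0.3], [0, 0, -0.11]],
    [[-0.002, 0.002, 0.37], [0, 0, -0.11]],
    [[-0.002, 0.002, 0.4], [0, 0, -0.11]],
    [[-0.002, 0.002, 0.4], [0, 0, -0.11]],
    [[-0.002, 0.002, 0.4], [0, 0, -0.11]],
    [[-0.002, 0.002, 0.4], [0, 0, -0.11]],
  ],
)

```text
time_s: 22.58
position: [0.5256, 0.3486, 0.0326]
tool_rot: [[-0.998, -0.064, 0.003], [-0.064, 0.998, 0.001], [-0.003, 0.001, -1.0]]
ft_force: [0.5, 0.7, -0.7]
grip_width: 0.044
gripper_force: 0.0
```

```bash
cat > st.py <<'E'
from rig import env
import numpy as np
s=env.observe();R=s["tool_rot"];print(s["position"].round(4),"yang",np.degrees(np.arctan2(R[1,1],R[0,1])).round(2),R[2].round(4),s["ft_force"].round(1),s["wrist_torque"].round(2),s["grip_width"])
E
python3 st.py
```

```text
[0.5256 0.3486 0.0326] yang 93.68 [-0.0028  0.001  -1.    ] [ 0.5  0.7 -0.7] [-0.01 -0.02 -0.01] 0.04398769477160332
```

>>> step_arm(
  targets=[
    [[0, 0, 0], [0, 0, 0]],
    [[0, 0, 0], [0, 0, 0]],
    [[0, 0, 0], [0, 0, 0]],
    [[0, 0, 0], [0, 0, 0]],
    [[0, 0, 0], [0, 0, 0]],
    [[0, 0, 0], [0, 0, 0]],
    [[0, 0, 0], [0, 0, 0]],
  ],
  jaw=4,
)

```text
time_s: 23.17
position: [0.5251, 0.3486, 0.0322]
tool_rot: [[-0.998, -0.064, 0.002], [-0.064, 0.998, 0.001], [-0.002, 0.001, -1.0]]
ft_force: [-1.4, -0.6, 7.0]
grip_width: 0.0094
gripper_force: 107.9
```

```bash
python3 st.py
```

```text
[0.5251 0.3486 0.0322] yang 93.69 [-1.9e-03  8.0e-04 -1.0e+00] [-1.4 -0.6  7. ] [-0.03  0.26 -0.06] 0.00942539078481417
```

>>> step_arm(
  targets=[
    [[0, 0, -0.05], [0, 0, 0]],
    [[0, 0, -0.12], [0, 0, 0]],
    [[0, 0, -0.2], [0, 0, 0]],
    [[0, 0, -0.28], [0, 0, 0]],
    [[0, 0, -0.36], [0, 0, 0]],
    [[0, 0, -0.44], [0, 0, 0]],
    [[0, 0, -0.467], [0, 0, 0]],
    [[0, 0, -0.467], [0, 0, 0]],
    [[0, 0, -0.467], [0, 0, 0]],
    [[0, 0, -0.467], [0, 0, 0]],
  ],
)

```text
time_s: 24.0
position: [0.524, 0.348, 0.1689]
tool_rot: [[-0.998, -0.065, -0.003], [-0.064, 0.998, -0.001], [0.003, -0.001, -1.0]]
ft_force: [-0.5, 0.1, -3.6]
grip_width: 0.0099
gripper_force: 107.9
```

```bash
python3 st.py
python3 - <<'E'
from rig import get_image
import cv2,numpy as np
c=get_image("side");np.savez("s2.npz",**c);d=get_image("top");np.savez("t2.npz",**d)
cv2.imwrite("pics/a6.png",np.hstack([cv2.resize(x["img"][:,:,::-1],(400,250)) for x in (c,d)]))
E
```

```text
[0.524  0.348  0.1689] yang 93.7 [ 0.0034 -0.0012 -1.    ] [-0.5  0.1 -3.6] [ 0.02  0.02 -0.04] 0.00990494438638788
```

View pics/a6.png

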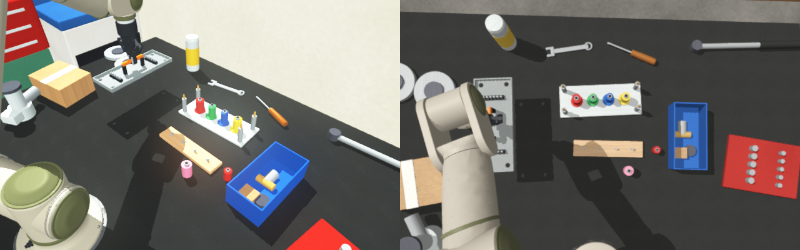

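The side view shows the tray lifted level off the table at about (130,70), and the stand and sockets are untouched. Now I'll swing it over with a quarter turn.

>>> step_arm(
  targets=[
    [[-0.015, -0.06, 0], [0, 0, 0.1]],
    [[-0.03, -0.12, 0], [0, 0, 0.2]],
    [[-0.05, -0.18, 0], [0, 0, 0.3]],
    [[-0.065, -0.24, 0], [0, 0, 0.4]],
    [[-0.08, -0.3, 0], [0, 0, 0.5]],
    [[-0.095, -0.36, 0], [0, 0, 0.6]],
    [[-0.11, -0.42, 0], [0, 0, 0.7]],
    [[-0.125, -0.48, 0], [0, 0, 0.8]],
    [[-0.14, -0.54, 0], [0, 0, 0.9]],
    [[-0.155, -0.6, 0], [0, 0, 1]],
  ],
)

```text
time_s: 24.93
position: [0.5826, 0.1708, 0.1699]
tool_rot: [[-0.749, 0.663, -0.002], [0.663, 0.749, -0.0], [0.001, -0.001, -1.0]]
ft_force: [1.2, -0.2, -3.3]
grip_width: 0.0099
gripper_force: 107.8
```

```bash
python3 st.py
```

```text
[0.5826 0.1708 0.1699] yang 48.48 [ 0.0013 -0.0013 -1.    ] [ 1.2 -0.2 -3.3] [ 0.04 -0.04  0.04] 0.009854137328421393
```

>>> step_arm(
  targets=[
    [[-0.06, -0.03, 0], [0, 0, 0.1]],
    [[-0.12, -0.07, 0], [0, 0, 0.2]],
    [[-0.18, -0.1, 0], [0, 0, 0.3]],
    [[-0.24, -0.14, 0], [0, 0, 0.4]],
    [[-0.3, -0.17, 0], [0, 0, 0.52]],
    [[-0.36, -0.21, 0], [0, 0, 0.65]],
    [[-0.42, -0.25, 0], [0, 0, 0.78]],
    [[-0.48, -0.28, 0], [0, 0, 0.9]],
    [[-0.535, -0.31, 0], [0, 0, 1]],
    [[-0.535, -0.31, 0], [0, 0, 1]],
  ],
)

```text
time_s: 25.77
position: [0.6426, -0.0075, 0.1696]
tool_rot: [[-0.058, 0.998, -0.001], [0.998, 0.058, -0.001], [-0.001, -0.001, -1.0]]
ft_force: [0.9, -0.7, -3.4]
grip_width: 0.0099
gripper_force: 107.9
```

>>> step_arm(
  targets=[
    [[0, 0, 0], [0, 0, 0]],
    [[0, 0, 0], [0, 0, 0]],
    [[0, 0, 0], [0, 0, 0]],
  ],
)

```text
time_s: 26.02
position: [0.6415, -0.0032, 0.1707]
tool_rot: [[-0.066, 0.998, -0.001], [0.998, 0.066, 0.0], [0.0, -0.001, -1.0]]
ft_force: [-0.3, 0.9, -2.8]
grip_width: 0.01
gripper_force: 107.9
```

```bash
python3 st.py
python3 - <<'E'
from rig import get_image
import cv2,numpy as np
c=get_image("side");np.savez("s3.npz",**c);d=get_image("top");np.savez("t3.npz",**d)
a=cv2.resize(c["img"][60:260,230:450][:,:,::-1],(440,400));b=cv2.resize(d["img"][90:290,230:410][:,:,::-1],(360,400))
cv2.imwrite("pics/a7.png",np.hstack([a,b]))
E
```

```text
[ 0.6415 -0.0032  0.1707] yang 3.81 [ 4.e-04 -9.e-04 -1.e+00] [-0.3  0.9 -2.8] [-0.01  0.01  0.02] 0.00999091789263583
```

View pics/a7.png

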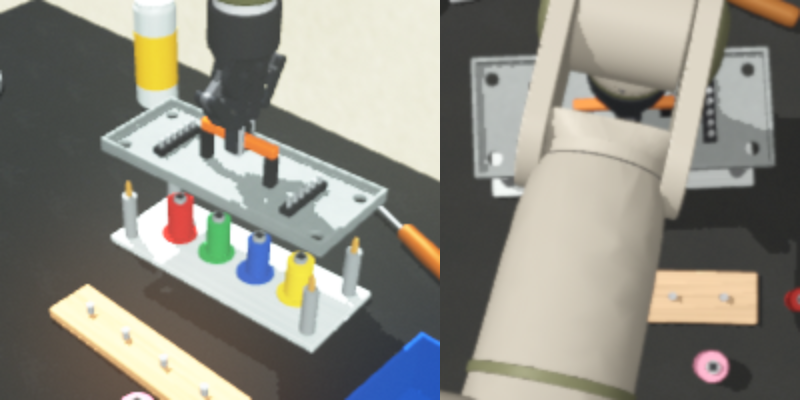

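The tray hovers over the stand, turned correctly, with the holes visible in both views. In the crop the top view has them at (493,80), (748,70), (750,148) and (495,160). Next I'll measure holes against pins.

```bash
cat > fit.py <<'E'
from h import *
np.set_printoptions(precision=4,suppress=True)
import sys
def frame(C,xy): # rigid fit of nominal corners to points
    N=np.array(C);P=np.array(xy);n=N.mean(0);p=P.mean(0);A=(N-n).T@(P-p)
    th=np.arctan2(A[0,1]-A[1,0],A[0,0]+A[1,1]);R=np.array([[np.cos(th),-np.sin(th)],[np.sin(th),np.cos(th)]])
    return p-R@n,np.degrees(th),(P-(N@R.T+(p-R@n)))
C=[(sx*.042,sy*.135) for sx in(1,-1) for sy in(1,-1)]
g=np.radians(3.75);Rg=np.array([[np.cos(g),-np.sin(g)],[np.sin(g),np.cos(g)]])
def pins(n):
    d=dict(np.load(n+"0.npz"));P=cloud(d);out=[]
    for c in C:
        w=Rg@c+[.6405,-.005]
        m=(np.hypot(P[...,0]-w[0],P[...,1]-w[1])<.014)&(P[...,2]>.0745)&(P[...,2]<.1)
        a=np.argwhere(m)[:,::-1]; zc=P[m][:,2].mean()
        out.append(onplane(d,a.mean(0),zc)[0]) if len(a)>3 else out.append((np.nan,np.nan)); print(n,"pin",len(a),zc,out[-1])
    return out
def holes(n,f,zu,guess):
    d=dict(np.load(f));K,R,t=cam(d);P=cloud(d);out=[]
    for c in C:
        w=np.r_[Rg@c+guess,zu+.003];q=K@(R@w+t);u,v=(q[:2]/q[2])
        U,V=int(round(u)),int(round(v));k=9
        s=(slice(V-k,V+k+1),slice(U-k,U+k+1))
        hz=P[s][...,2]; wp=onplane(d,np.dstack(np.meshgrid(np.arange(U-k,U+k+1),np.arange(V-k,V+k+1))).reshape(-1,2),zu+.003)
        m=((hz<zu-.008).ravel())&(np.hypot(*(wp-w[:2]).T)<.0125)
        out.append(wp[m].mean(0) if m.sum()>3 else (np.nan,np.nan)); print(n,"hole",m.sum(),out[-1])
    return out
def rep(l,xy):
    k=[i for i in range(4) if np.isfinite(xy[i][0])]
    o,th,r=frame([C[i] for i in k],[xy[i] for i in k]);print(l,"centre",o,"yaw",th,"resid mm",np.linalg.norm(r,axis=1)*1e3);return o
if __name__=="__main__":
    zu=float(sys.argv[1]);guess=np.array([float(sys.argv[2]),float(sys.argv[3])]);k=sys.argv[4]
    for n,f in(("top","t"),("side","s")):
        a=rep(n+" pins",pins(n));b=rep(n+" holes",holes(n,f"{f}{k}.npz",zu,guess));print("move tray by",a-b)
E
python3 fit.py .1385 .6415 -.0032 3
```

```text
top pin 18 0.08452601390103463 [0.6721 0.1321]
top pin 18 0.08466315651091268 [ 0.6903 -0.1357]
top pin 19 0.08334821862374403 [0.5894 0.1263]
top pin 19 0.0835036530366318 [ 0.6074 -0.1409]
top pins centre [ 0.6398 -0.0045] yaw 3.8646748748683932 resid mm [0.9909 0.8768 1.2258 1.2439]
top hole 32 [0.6756 0.1358]
top hole 33 [ 0.693  -0.1338]
top hole 38 [0.5914 0.1303]
top hole 34 [ 0.6089 -0.1394]
top holes centre [ 0.6422 -0.0018] yaw 3.701486922572851 resid mm [0.2281 0.1211 0.1853 0.263 ]
move tray by [-0.0024 -0.0028]
side pin 19 0.0836598628943692 [0.671  0.1321]
side pin 34 0.08196207770112204 [ 0.6889 -0.1369]
side pin 27 0.08285862263089934 [0.5887 0.1267]
side pin 28 0.08427674204014746 [ 0.6055 -0.1428]
side pins centre [ 0.6385 -0.0052] yaw 3.705790466608762 resid mm [0.6917 0.4373 0.7928 0.2549]
side hole 4 [0.6765 0.1379]
side hole 10 [ 0.6934 -0.1321]
side hole 6 [0.5933 0.1319]
side hole 7 [ 0.6098 -0.1386]
side holes centre [ 0.6432 -0.0002] yaw 3.5922619670146365 resid mm [0.7866 0.3413 0.4435 1.01  ]
move tray by [-0.0047 -0.005 ]
```

>>> step_arm(
  targets=[
    [[-0.01, -0.009, 0], [0, 0, 0]],
    [[-0.01, -0.009, 0.03], [0, 0, 0]],
    [[-0.01, -0.009, 0.06], [0, 0, 0]],
    [[-0.01, -0.009, 0.09], [0, 0, 0]],
    [[-0.01, -0.009, 0.115], [0, 0, 0]],
    [[-0.01, -0.009, 0.12], [0, 0, 0]],
    [[-0.01, -0.009, 0.12], [0, 0, 0]],
    [[-0.01, -0.009, 0.12], [0, 0, 0]],
    [[-0.01, -0.009, 0.12], [0, 0, 0]],
  ],
)

```text
time_s: 26.87
position: [0.6397, -0.0073, 0.1355]
tool_rot: [[-0.065, 0.998, 0.001], [0.998, 0.065, -0.0], [-0.0, 0.001, -1.0]]
ft_force: [0.3, 0.2, -3.2]
grip_width: 0.0099
gripper_force: 107.8
```

```bash
python3 st.py
python3 - <<'E'
from rig import get_image
import cv2,numpy as np
c=get_image("side");np.savez("s4.npz",**c);d=get_image("top");np.savez("t4.npz",**d)
a=cv2.resize(c["img"][60:260,230:450][:,:,::-1],(440,400));b=cv2.resize(d["img"][100:210,240:400][:,:,::-1],(360,247))
o=np.zeros((400,800,3),np.uint8);o[:,:440]=a;o[:247,440:]=b
cv2.imwrite("pics/a8.png",o)
E
python3 fit.py .1025 .640 -.005 4 | grep -v "pin "
```

```text
[ 0.6397 -0.0073  0.1355] yang 3.7 [-2.e-04  9.e-04 -1.e+00] [ 0.3  0.2 -3.2] [-0.04  0.05 -0.01] 0.00986010188040849
top pins centre [ 0.6398 -0.0045] yaw 3.8646748748683932 resid mm [0.9909 0.8768 1.2258 1.2439]
top hole 31 [0.6738 0.1314]
top hole 30 [ 0.6905 -0.1384]
top hole 33 [0.5897 0.1262]
top hole 33 [ 0.6069 -0.1435]
top holes centre [ 0.6402 -0.0061] yaw 3.5796799022604975 resid mm [0.1359 0.2629 0.2607 0.1315]
move tray by [-0.0004  0.0015]
side pins centre [ 0.6385 -0.0052] yaw 3.705790466608762 resid mm [0.6917 0.4373 0.7928 0.2549]
side hole 4 [0.6758 0.1346]
side hole 10 [ 0.6922 -0.1354]
side hole 5 [0.5923 0.1289]
side hole 9 [ 0.6086 -0.1413]
side holes centre [ 0.6422 -0.0033] yaw 3.496640591982993 resid mm [0.5788 0.2627 0.263  0.7313]
move tray by [-0.0037 -0.0019]
```

View pics/a8.png

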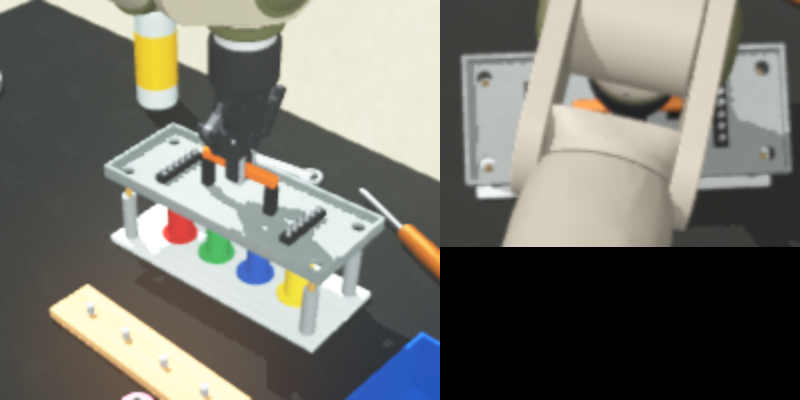

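The tray is level just above the pins, and brass pin tips show inside the holes at (486,165) and (767,152). Lowering gently.

>>> step_arm(
  targets=[
    [[0.002, -0.003, 0], [0, 0, -0.004]],
    [[0.002, -0.003, 0.01], [0, 0, -0.004]],
    [[0.002, -0.003, 0.02], [0, 0, -0.004]],
    [[0.002, -0.003, 0.03], [0, 0, -0.004]],
    [[0.002, -0.003, 0.04], [0, 0, -0.004]],
    [[0.002, -0.003, 0.05], [0, 0, -0.004]],
    [[0.002, -0.003, 0.055], [0, 0, -0.004]],
    [[0.002, -0.003, 0.055], [0, 0, -0.004]],
  ],
)

```text
time_s: 27.63
position: [0.6383, -0.0067, 0.118]
tool_rot: [[-0.068, 0.998, -0.001], [0.998, 0.068, 0.0], [0.0, -0.001, -1.0]]
ft_force: [-0.3, 0.1, -3.9]
grip_width: 0.0102
gripper_force: 107.8
```

```bash
python3 st.py
```

```text
[ 0.6383 -0.0067  0.118 ] yang 3.88 [ 2.e-04 -9.e-04 -1.e+00] [-0.3  0.1 -3.9] [ 0.   -0.    0.02] 0.010185554617628077
```

>>> step_arm(
  targets=[
    [[0, 0, 0.01], [0, 0, 0]],
    [[0, 0, 0.02], [0, 0, 0]],
    [[0, 0, 0.03], [0, 0, 0]],
    [[0, 0, 0.038], [0, 0, 0]],
    [[0, 0, 0.044], [0, 0, 0]],
    [[0, 0, 0.044], [0, 0, 0]],
    [[0, 0, 0.044], [0, 0, 0]],
  ],
)

```text
time_s: 28.22
position: [0.6385, -0.0068, 0.1053]
tool_rot: [[-0.068, 0.998, -0.0], [0.998, 0.068, -0.0], [-0.0, -0.0, -1.0]]
ft_force: [0.0, -0.5, -2.6]
grip_width: 0.0095
gripper_force: 107.8
```

```bash
python3 st.py;  python3 - <<'E'
from rig import get_image
import cv2,numpy as np
c=get_image("side");np.savez("s5.npz",**c);d=get_image("top");np.savez("t5.npz",**d)
a=cv2.resize(c["img"][60:260,230:450][:,:,::-1],(440,400));b=cv2.resize(d["img"][100:210,240:400][:,:,::-1],(360,247))
o=np.zeros((400,800,3),np.uint8);o[:,:440]=a;o[:247,440:]=b
cv2.imwrite("pics/a9.png",o)
E
```

```text
[ 0.6385 -0.0068  0.1053] yang 3.88 [-0.e+00 -1.e-04 -1.e+00] [ 0.  -0.5 -2.6] [-0.02  0.06  0.  ] 0.009547377840797535
```

View pics/a9.png

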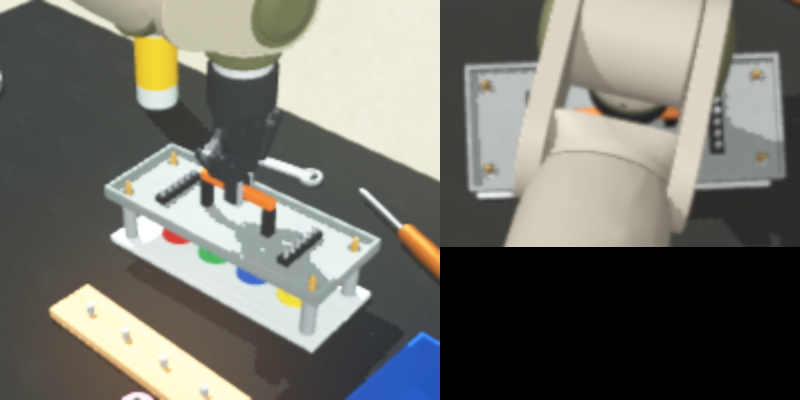

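All four pins are through the holes, with about 1 mm left to the shoulders.

>>> step_arm(
  targets=[
    [[0, 0, 0.002], [0, 0, 0]],
    [[0, 0, 0.004], [0, 0, 0]],
    [[0, 0, 0.005], [0, 0, 0]],
    [[0, 0, 0.005], [0, 0, 0]],
    [[0, 0, 0.005], [0, 0, 0]],
  ],
)

```text
time_s: 28.73
position: [0.6386, -0.0068, 0.1042]
tool_rot: [[-0.068, 0.998, 0.0], [0.998, 0.068, -0.0], [-0.0, 0.0, -1.0]]
ft_force: [-1.6, -0.0, 0.5]
grip_width: 0.0097
gripper_force: 108.4
```

>>> step_arm(
  targets=[
    [[0, 0, 0], [0, 0, 0]],
    [[0, 0, 0], [0, 0, 0]],
    [[0, 0, 0], [0, 0, 0]],
    [[0, 0, 0], [0, 0, 0]],
    [[0, 0, 0], [0, 0, 0]],
  ],
  jaw=44,
)

```text
time_s: 29.15
position: [0.6386, -0.0067, 0.1039]
tool_rot: [[-0.068, 0.998, 0.0], [0.998, 0.068, -0.0], [-0.0, 0.0, -1.0]]
ft_force: [0.1, 0.1, 0.5]
grip_width: 0.0441
gripper_force: 0.0
```

>>> step_arm(
  targets=[
    [[0, 0, -0.06], [0, 0, 0]],
    [[0, 0, -0.14], [0, 0, 0]],
    [[0, 0, -0.24], [0, 0, 0]],
    [[0, 0, -0.34], [0, 0, 0]],
    [[0, -0.1, -0.42], [0, 0, 0]],
    [[0, -0.2, -0.42], [0, 0, 0]],
    [[0, -0.3, -0.42], [0, 0, 0]],
    [[0, -0.45, -0.42], [0, 0, 0]],
    [[0, -0.45, -0.42], [0, 0, 0]],
    [[0, -0.45, -0.42], [0, 0, 0]],
  ],
)

```text
time_s: 29.98
position: [0.5021, -0.0158, 0.2304]
tool_rot: [[-0.067, 0.998, 0.0], [0.998, 0.067, -0.0], [-0.0, 0.0, -1.0]]
ft_force: [0.2, -0.8, -0.1]
grip_width: 0.0437
gripper_force: 0.0
```

```bash
python3 st.py;  python3 - <<'E'
from rig import get_image
from h import *
c=get_image("side");d=get_image("top");P=cloud(d)
a=cv2.resize(c["img"][60:260,230:450][:,:,::-1],(440,400));b=cv2.resize(d["img"][100:210,240:400][:,:,::-1],(360,247))
o=np.zeros((400,800,3),np.uint8);o[:,:440]=a;o[:247,440:]=b
cv2.imwrite("pics/a10.png",o)
P=cloud(c)
for x,y in((.672,.12),(.69,-.12),(.592,.115),(.608,-.128)):
    m=(np.hypot(P[...,0]-x,P[...,1]-y)<.012)&(P[...,2]>.06)&(P[...,2]<.11);print(m.sum(),np.median(P[m][:,2]))
E
```

```text
[ 0.5021 -0.0158  0.2304] yang 3.85 [-1.e-04  1.e-04 -1.e+00] [ 0.2 -0.8 -0.1] [-0.   -0.03  0.03] 0.04374306594663428
39 0.07949525868925815
54 0.07959065868918463
48 0.07919378122556432
57 0.07931854635304322
```

View pics/a10.png

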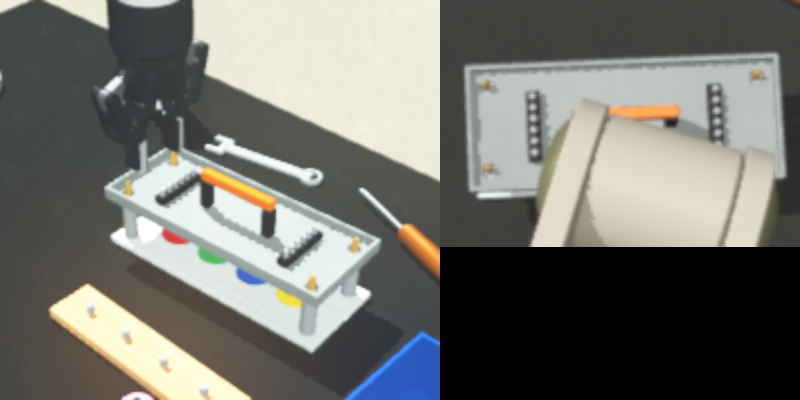

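The tray is seated level, with corner plate tops all at about 79 mm. Pins stand through all four holes, and the gripper is clear.

```bash
python3 -c "from rig import close_job; print(close_job())"
```

```text
the job is handed in; nothing more can be done
None
```

All four sockets stand upright on the discs of their own colour, the tray is seated level over all four pins and released, and the job was handed in at about 30 s of the 109 s limit.

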